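# Wedge the painted sign just clear of the bench and hold it

## Robot

A 6-joint arm with a two-finger parallel gripper is mounted at the origin on the work surface. World frame = base frame: x ahead of the robot, y to its left, z up, the work surface at z = 0. Lengths are in m, angles in rad, forces in N, time in s.
With the tool pointing down it reaches from about 0.35 to 0.775 m from the base axis. Payload 7.3 kg.
Tool frame: the origin (TCP) lies midway between the tips of the shut fingers; the grasp point (between the pads) lies 19 mm behind it (robot.grasp_offset is the z of the grasp point in the tool frame, in m); z points along the fingers, y is the direction in which the jaws open and shut (so a half turn about z gives the same grasp; the last joint's range is limited). The gripper opens to 92 mm and grips with 3 to 60 N. Pads are 19 mm wide; open, the fingers measure 130 mm over their backs; the gripper's body (75 mm by 190 mm) begins 47 mm behind the grasp point.
Start: joints at [-1.447, 0.342, 1.524, -0, 1.275, -0.146], TCP at [0.14, -0.506, 0.227] pointing down, gripper open.
Joint ranges: [-2.53, 2.53], [-0.77, 2.02], [0.04, 2.7], [-1, 4.14], [0.28, 2.66], [-3.11, 3.11]. Speed limits (rad/s): [2.57, 2.57, 3.14, 3.14, 3.14, 3.14].

## Interface

Orientations are given as [roll, pitch, yaw] about the fixed x, y, z axes, in that order (R = Rz(yaw) Ry(pitch) Rx(roll)).
In Python, from cell import observe, imaging, workorder, robot gives the robot as it stands. The module is installed in compiled form; this text tells all that it offers.
- The arm moves only by the tool send_rows, never from a script. Its argument "series" is a list of rows, each a list of 7 numbers: the shift along the tool's x, y, z in m, then the turn, a rotation vector about the tool's x, y, z in rad, then the closure, from 0 (fully open) to 1 (shut). A call has 1 to 5 rows; each row shifts and turns the commanded pose from where the row before left it, along the tool's axes as they then stand; what a row does not reach is not made up. A row lasts 1/12 s, in which the tool goes at most 41.7 mm and 7.16 degrees, less where a joint would pass 70% of its speed; a pose out of reach is approached as far as the arm can. A call is refused whole if a number of a shift passes 0.0417 or a number of a turn 0.125, either way. A call with a gripper value outside its range is refused whole. The fingers move at their own pace and stop on an object; "newtons" is the grip in N (left out, the last holds). Time passes only in rows, so rows that do not move let the fingers close. It gives the time, the measured TCP pose, the force and the opening at its end, in the units of the state.
- observe(): the state, without advancing time (a new reading comes with each control period).
- imaging.read_camera(name): name is "scene" or "top" or "wrist"; returns a dict with "color" (384x512x3 uint8, red, green, blue), "range_z" (384x512 float32, m along the optical axis (not along the pixel's ray), 0 where there is no reading), "vfov" (degrees; the focal length in pixels is half the picture's height over the tangent of half this angle, whatever the lens; pixels are square), "cx", "cy" (the principal point, pixels), "dist_coeffs" ([k1, k2, p1, p2, k3] as OpenCV has them; the pictures are not rectified), "T" (4x4, takes a point from camera to world coordinates). Camera axes: x right, y down, z forward; pixel columns grow to the right and rows downward; lengths in m; the calibration is good to about 2 mm. A picture is of the moment at which its call begins.
- workorder.hand_in(): hands the job in, once; it reports no verdict.
The state is a dict: "time": time; "qpos": joint angles; "qvel": joint speeds; "joint_efforts": joint torques, N m; "tool_pos": TCP position; "tool_rot": TCP orientation; "contact_force": force on the tool from outside, world axes, zero at the start; "torque": the same for the moment, N m; "opening": finger opening in m.
Only numpy, scipy, OpenCV 4.12 (cv2) and the standard library are available. Lean on these libraries where they do the work, as an engineer would, in place of code of your own. Each camera call takes 0.05 s, during which the arm holds its last target.

## Task

The battens under this carnival sign have just been painted and must not dry onto the bench. Take the orange wedge and slide it flat along the bench, thin end first and square to the edge, under the middle of the sign's free long edge (opposite the wooden stop strip), just until both batten ends on that side lift clear of the bench by a few millimetres, less than a pencil's thickness, without shifting the sign, touching it with the arm or disturbing the other things. Finish while still gripping the wedge there with the sign resting on it, so that I can slip paper underneath: do not let go.

Things in the scene. Friction and masses are not known exactly. Their poses are not given: they have to be found in the camera images.
- sign: Loose carnival sign, face up, 0.7 to 0.95 kg: purple board 260 (x) by 360 (y) by 12 mm with gold domes (tops 39 mm over the bench), on two red battens 18 mm thick. Origin under its centre at bench level; +x runs from the free edge to the stop (the way the wedge goes in), z up. Battens run along x from -115 to 115 mm, 40 mm wide, at y = -130 and 130 mm; the space between them is open
- sign_edge (a point): middle of the sign's free long edge, at the board's underside (x = -130 mm in the sign's frame, 18 mm over the bench while the sign is down; the board reaches 12 mm higher); axes as the sign's. Lifting this edge tips the sign about its far batten ends; it rises 1.07 times as much as foot_a and foot_b
- foot_a (a point): underside of the batten end near the free edge, on the sign's +y side (sign frame x = -115, y = 130 mm); height 0 while it stands on the bench
- foot_b (a point): the same at the batten on the sign's -y side (x = -115, y = -130 mm)
- stop: wooden strip 40 (x) by 340 (y) by 28 mm high, screwed to the bench along the sign's far edge (within about 1 mm of it), which takes the push; origin under its centre, axes as the sign's, whose centre lies 151 mm towards -x
- wedge_center (a point): middle of the orange plastic wedge with a black thick end, 10 mm above its flat sole, on which it lies. 180 mm long (x, thin end at x = 90 mm), 40 mm wide (y) with upright parallel sides, 90 g; height grows from 5 mm (thin end) to 35 mm (thick end, x = -90 mm). Grip it across its width near the thick end, which stays outside the sign: 40 mm from that end it is 28 mm high
- wedge_tip (a point): middle of the wedge's thin end (90 mm ahead of wedge_center along its +x), 2.5 mm above the sole; axes as the wedge's. The slope meets the sign's edge when the thin end is about 78 mm under it; every further 6 mm lifts the edge 1 mm. Pushing takes up to about 10 N; the wedge does not slip back by itself
- paint_tin: closed tin of paint, 88 mm across, 90 mm high, blue; origin under its centre; leave alone
- glue_bottle: white glue bottle with an orange cap, 52 mm across, 125 mm high; origin under its centre; leave alone
- dome_plate: white plate, 170 mm across, 17 mm high, with gold domes on it; origin under its centre; leave alone
- brush: paint brush with a blue handle lying on the bench between the robot and the work, about 200 mm long, under 30 mm high; leave alone
Things that resemble listed ones, but are neither listed nor needed, are in the scene too. Several things look just like the part that bears wedge_center: the one meant starts farthest from the robot's base.

How it is judged:
By the outcome, as a careful person would: the job done as asked, in the order asked, and still so for the second after the job is handed in, while the arm keeps its last pose, push and grip.
It also fails if it takes over 40 s, if anything falls off the work surface, if the arm or the gripper's body presses on something with over 40 N, if the wrist force passes 120 N, or if a joint passes its speed limit or range.

## Working session

There is one attempt and no reset: what is moved stays moved. The work goes in short steps, Python scripts to look and compute and a tool call to move; the robot and the scene stay as the last step left them, time stands still between calls to the robot, and variables do not carry over. Pictures are saved under pics/ and viewed, and the job is handed in when it is done.

Besides the shell and the picture viewer there is one more tool, called after "Emit:" by a JSON object that holds its "fn" and its "kwargs", one argument or row to a line. send_rows: Moves the arm, as the interface text tells. Its arguments: {"type":"object","properties":{"series":{"type":"array","items":{"type":"array","items":{"type":"number"}}},"newtons":{"type":"number"}},"required":["series"]}

```bash
mkdir -p pics
cat > h.py <<'E'
import numpy as np, cv2
from cell import observe, imaging, workorder, robot
def cam(n):
    c=imaging.read_camera(n); H=c['color'].shape[0]
    f=H/2/np.tan(np.radians(c['vfov'])/2)
    c['K']=np.array([[f,0,c['cx']],[0,f,c['cy']],[0,0,1]]); return c
def ray(c,u,v):
    p=cv2.undistortPoints(np.array([[[u,v]]],float),c['K'],np.array(c['dist_coeffs'],float))[0,0]
    return np.array([p[0],p[1],1.])
def onz(c,u,v,z):
    T=np.array(c['T']); d=T[:3,:3]@ray(c,u,v); o=T[:3,3]; return o+d*(z-o[2])/d[2]
def dep(c,u,v):
    T=np.array(c['T']); r=c['range_z'][int(round(v)),int(round(u))]; return T[:3,:3]@(ray(c,u,v)*r)+T[:3,3]
def save(c,name,crop=None,s=1):
    im=c['color'][:,:,::-1]
    if crop: x0,y0,x1,y1=crop; im=im[y0:y1,x0:x1]
    cv2.imwrite('pics/'+name,cv2.resize(im,None,fx=s,fy=s,interpolation=cv2.INTER_CUBIC))
E
python3 - <<'E'
from h import *
import pickle
for n in('top','scene','wrist'):
    c=cam(n); save(c,n+'0.png',s=1.5); pickle.dump(c,open(n+'0.pkl','wb'))
    print(n,np.round(c['T'],3).tolist(),c['vfov'],c['dist_coeffs'])
print(observe()); print(robot.grasp_offset)
E
```

```text
top [[-0.021, -0.998, 0.058, 0.4], [-1.0, 0.021, 0.005, 0.041], [-0.006, -0.057, -0.998, 1.494], [0.0, 0.0, 0.0, 1.0]] 50.57643766556442 [-0.14220813  0.          0.          0.          0.        ]
scene [[-0.238, 0.734, -0.637, 1.453], [0.971, 0.176, -0.16, 0.304], [-0.006, -0.656, -0.754, 1.17], [0.0, 0.0, 0.0, 1.0]] 44.48695266223008 [-0.13747884  0.          0.          0.          0.        ]
wrist [[0.265, -0.922, -0.283, 0.215], [-0.964, -0.254, -0.076, -0.484], [-0.002, 0.293, -0.956, 0.385], [0.0, 0.0, 0.0, 1.0]] 64.71709335589208 [-0.05746792  0.          0.          0.          0.        ]
{'time': 0.15, 'qpos': array([-1.44705582e+00,  3.42518963e-01,  1.52477245e+00,  9.13850740e-06,
        1.27537772e+00, -1.45994496e-01]), 'qvel': array([ 0.00118965, -0.00235331, -0.00253647,  0.00169214, -0.00103962,
       -0.00028878]), 'joint_efforts': array([ 1.24456365e-03, -4.31470191e+01, -2.44353533e+01,  7.17691379e-02,
        5.37472672e-02, -9.15347141e-05]), 'tool_pos': array([ 0.1398911 , -0.50572184,  0.22623607]), 'tool_rot': array([-3.14052890e+00, -1.65248869e-04,  2.69732248e-01]), 'contact_force': array([-0.17274789, -0.45924681, -0.09742338]), 'torque': array([ 0.02467596,  0.01127712, -0.05048967]), 'opening': 0.09179854639661389}
-0.0188
```

View pics/top0.png

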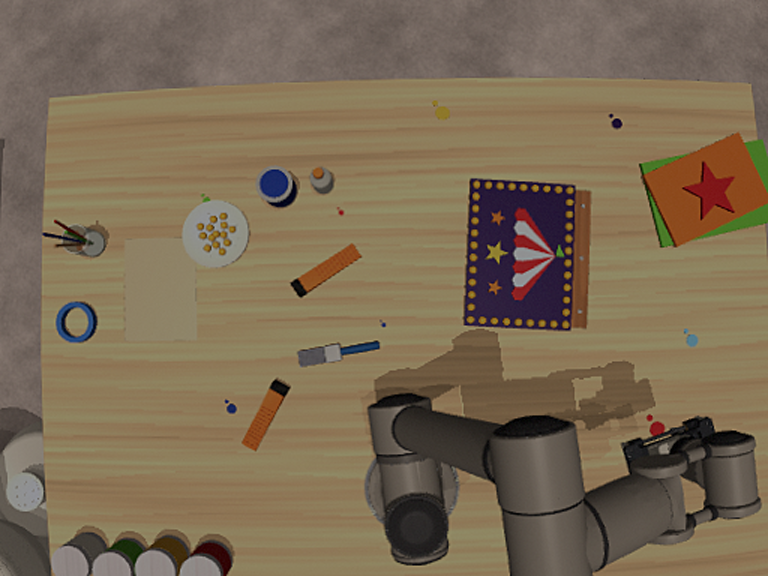

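View pics/scene0.png

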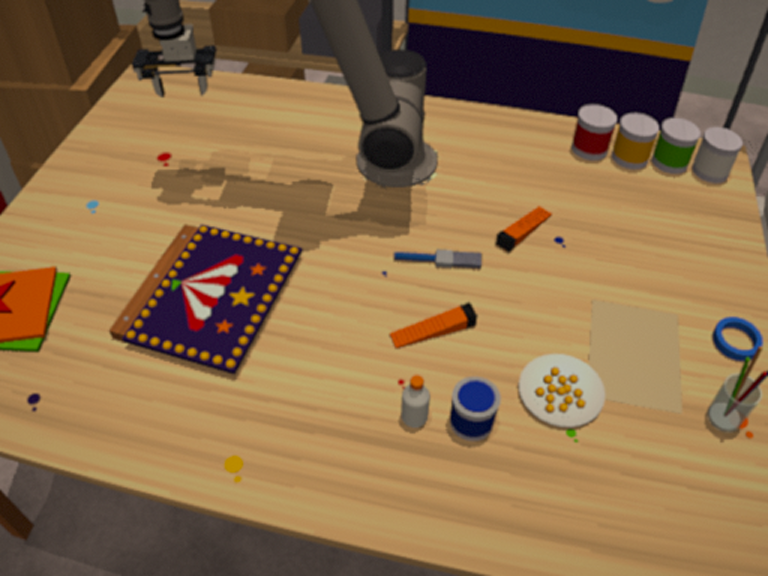

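Run:
```python
from h import *
import pickle
c=pickle.load(open('top0.pkl','rb'))
save(c,'wc.png',(150,100,290,300),4) if 0 else save(c,'wc.png',(150,150,290,250),5)
save(c,'sc.png',(300,110,400,225),5)
for u,v in((218,180),(177,277),(275,325)): print(onz(c,u,v,0.02))
```

```text
[0.53426924 0.19184476 0.02      ]
[0.18394372 0.34784258 0.02      ]
[ 0.00376361 -0.00470054  0.02      ]
```

View pics/wc.png

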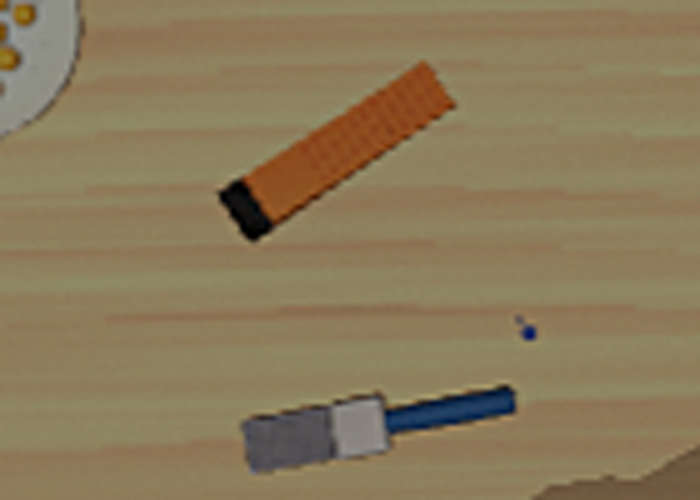

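View pics/sc.png

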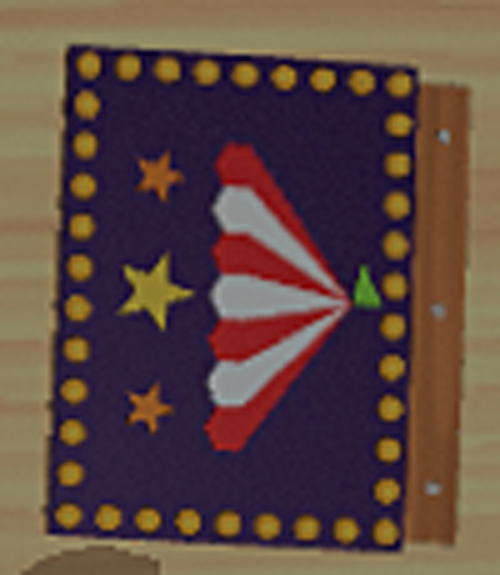

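Run:
```python
from h import *
import pickle
c=pickle.load(open('top0.pkl','rb'))
def P(x0,y0,X,Y,z): return onz(c,x0+(X+.5)/5-.5,y0+(Y+.5)/5-.5,z)[:2]
w=[P(150,150,218,195,.035),P(150,150,255,243,.035),P(150,150,457,105,.005),P(150,150,427,60,.005)]
print(np.round(w,4)); th=(w[0]+w[1])/2; tn=(w[2]+w[3])/2
print('thick',th,'thin',tn,'len',np.linalg.norm(tn-th),'yaw',np.arctan2(*(tn-th)[::-1]),'w',np.linalg.norm(w[0]-w[1]),np.linalg.norm(w[2]-w[3]))
s=np.array([P(300,110,*q,.03) for q in((67,45),(418,68),(403,550),(47,533))])
print(np.round(s,4)); fe=(s[0]+s[3])/2; be=(s[1]+s[2])/2
print('edge mid',fe,'ctr',s.mean(0),'yaw x',np.arctan2(*(be-fe)[::-1]),'yaw y',np.arctan2(*(s[0]-s[3])[::-1])-np.pi/2, np.linalg.norm(be-fe),np.linalg.norm(s[0]-s[3]),np.linalg.norm(s[1]-s[2]))
t=np.array([P(300,110,*q,.028) for q in((470,85),(455,545))]); print(t, np.arctan2(*(t[0]-t[1])[::-1])-np.pi/2)
# depth-based check: top of sign
for X,Y in((67+180,300),): print(dep(c,300+X/5,110+Y/5))
print(dep(c,150+330/5,150+150/5), dep(c,150+440/5,150+85/5),dep(c,150+250/5,150+210/5))
for u,v in ((203,236),(252,230),(211,119),(185,125),(145,155)): print(onz(c,u,v,.05))
c=pickle.load(open('scene0.pkl','rb'))
save(c,'ss.png',(60,130,340,270),2.8)
```

```text
[[0.5037 0.2807]
 [0.4684 0.2543]
 [0.5686 0.108 ]
 [0.6025 0.1295]]
thick [0.48608116 0.26749844] thin [0.58550131 0.1187581 ] len 0.17890794938995722 yaw -0.9815848740802026 w 0.04411015625671129 0.040187855225367726
[[ 0.7524 -0.1606]
 [ 0.7325 -0.4223]
 [ 0.3769 -0.3956]
 [ 0.3956 -0.1351]]
edge mid [ 0.57402935 -0.14781311] ctr [ 0.56436624 -0.27837286] yaw x -1.6446745578151272 yaw y -1.6421348235239088 0.2618337224287425 0.3577308574619044 0.3565273077092767
[[ 0.71983255 -0.46200909]
 [ 0.37951124 -0.43529375]] -1.6491360225684009
[ 0.5596175  -0.28670676  0.03452185]
[0.53461538 0.19938156 0.01796598] [0.582478   0.11894664 0.00224644] [0.49087084 0.25610893 0.03526574]
[0.33306639 0.24548006 0.05      ]
[0.35115788 0.07082446 0.05      ]
[0.7540709  0.21156133 0.05      ]
[0.73466463 0.30659254 0.05      ]
[0.62871018 0.45402068 0.05      ]
```

View pics/ss.png

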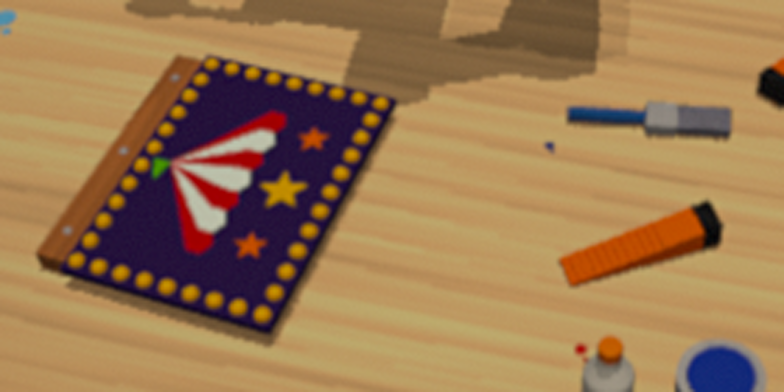

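Two things look like the wedge: the one at top-image pixel (218,180), 0.57 m from the base, and the one at (177,277), 0.39 m away. The first is farther, so it's the one meant. The crop shows its black thick end at lower left and its thin end pointing towards the sign. I'll swing over to it now.

Emit:
{"fn": "send_rows", "kwargs": {
  "series": [
    [0.04,0,0,0,0,-0.086,0],
    [0.04,0,0,0,0,-0.086,0],
    [0.04,0,0,0,0,-0.086,0],
    [0.04,0,0,0,0,-0.086,0],
    [0.04,0,0,0,0,-0.086,0]
  ],
  "newtons": 30
}}

```text
time: 0.57
tool_pos: [0.321, -0.4203, 0.2264]
tool_rot: [-3.141, -0.0, 0.704]
contact_force: [0.5, -0.3, 0.2]
opening: 0.0918
```

Emit:
{"fn": "send_rows", "kwargs": {
  "series": [
    [0.04,0,0,0,0,-0.086,0],
    [0.04,0,0,0,0,-0.086,0],
    [0.04,0,0,0,0,-0.086,0],
    [0.04,0,0,0,0,-0.086,0],
    [0.04,0,0,0,0,-0.086,0]
  ]
}}

```text
time: 0.98
tool_pos: [0.4483, -0.2676, 0.2264]
tool_rot: [-3.141, -0.0, 1.134]
contact_force: [0.6, -1.1, 0.3]
opening: 0.0915
```

Emit:
{"fn": "send_rows", "kwargs": {
  "series": [
    [0.04,0,0,0,0,-0.086,0],
    [0.04,0,0,0,0,-0.086,0],
    [0.04,0,0,0,0,-0.086,0],
    [0.04,0,0,0,0,-0.086,0],
    [0.04,0,0,0,0,-0.086,0]
  ]
}}

```text
time: 1.4
tool_pos: [0.5003, -0.0758, 0.2264]
tool_rot: [-3.141, -0.0, 1.564]
contact_force: [0.8, -0.2, 0.6]
opening: 0.0917
```

Emit:
{"fn": "send_rows", "kwargs": {
  "series": [
    [0.039,0,0,0,0,-0.075,0],
    [0.039,0.0026,0,0,0,-0.075,0],
    [0.0386,0.0055,0,0,0,-0.075,0],
    [0.038,0.0084,0,0,0,-0.075,0],
    [0.0374,0.0112,0,0,0,-0.075,0]
  ]
}}

```text
time: 1.82
tool_pos: [0.5002, 0.1192, 0.2266]
tool_rot: [-3.141, 0.0, 1.939]
contact_force: [0.7, -0.5, -0.3]
opening: 0.0919
```

Emit:
{"fn": "send_rows", "kwargs": {
  "series": [
    [0.0364,0.014,0,0,0,-0.075,0],
    [0.0353,0.0166,0,0,0,-0.075,0],
    [0.034,0.0192,0,0,0,-0.071,0],
    [0,0,0,0,0,0,0]
  ]
}}

```text
time: 2.15
tool_pos: [0.4998, 0.2404, 0.2262]
tool_rot: [3.141, -0.002, 2.165]
contact_force: [-2.1, 0.3, 0.4]
opening: 0.0915
```

Run:
```python
from h import *
import pickle
c=cam('wrist'); pickle.dump(c,open('w1.pkl','wb')); save(c,'w1.png',s=1.5)
print(observe()['tool_pos'],observe()['tool_rot'])
```

```text
[0.50007759 0.23744371 0.22607365] [-3.14106750e+00 -6.16710819e-04  2.16124845e+00]
```

View pics/w1.png

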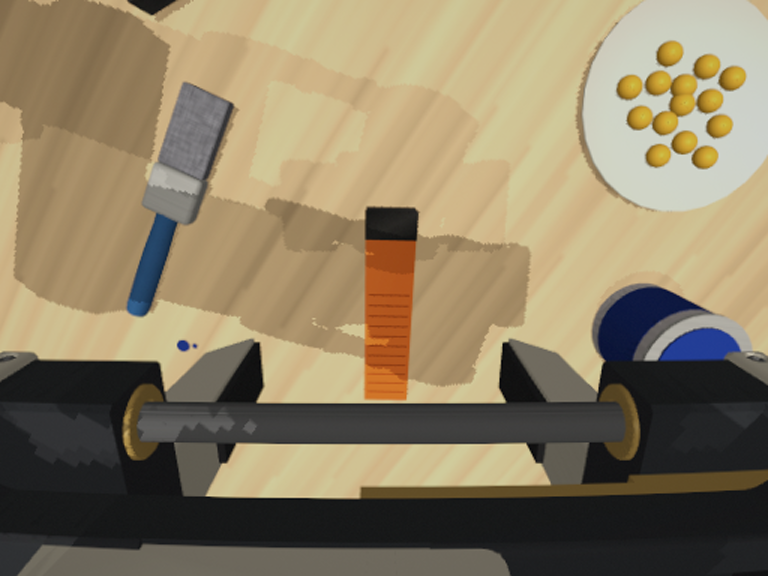

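Run:
```python
from h import *
import pickle
c=pickle.load(open('w1.pkl','rb')); save(c,'w1c.png',(220,125,300,275),4)
```

```text
(no output)
```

View pics/w1c.png

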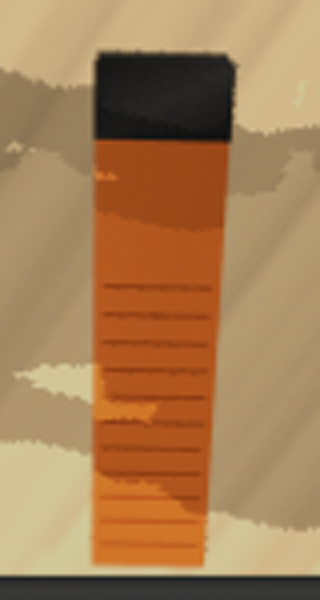

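Run:
```python
from h import *
import pickle
c=pickle.load(open('w1.pkl','rb'))
P=lambda X,Y,z: onz(c,220+(X+.5)/4-.5,125+(Y+.5)/4-.5,z)[:2]
a,b,d,e=P(97,53,.035),P(236,55,.035),P(92,565,.005),P(204,567,.005)
th=(a+b)/2;tn=(d+e)/2
print(th,tn,np.linalg.norm(a-b),np.linalg.norm(d-e),np.linalg.norm(tn-th),np.arctan2(*(tn-th)[::-1])+np.pi)
u=(tn-th)/np.linalg.norm(tn-th); print('thick from tip',tn-180e-3*u,'grasp',tn-.148*u)
print(np.array(c['T'])[:3,3])
```

```text
[0.48506619 0.2769819 ] [0.58416763 0.12183254] 0.03993797419214271 0.039841486231438475 0.18409894249599457 2.13922128098827
thick from tip [0.48727267 0.27352752] grasp [0.50449844 0.24655952]
[0.4541628  0.30668725 0.38533564]
```

Emit:
{"fn": "send_rows", "kwargs": {
  "series": [
    [0.0044,0.0078,0.03,0,0,0.018,0],
    [0,0,0.04,0,0,0,0],
    [0,0,0.04,0,0,0,0],
    [0,0,0.04,0,0,0,0],
    [0,0,0.03,0,0,0,0]
  ]
}}

```text
time: 2.62
tool_pos: [0.5037, 0.2405, 0.0437]
tool_rot: [-3.138, -0.0, 2.136]
contact_force: [0.3, 0.5, 0.2]
opening: 0.0917
```

Emit:
{"fn": "send_rows", "kwargs": {
  "series": [
    [0,0,0.02,0,0,0,0],
    [0,0,0.012,0,0,0,0],
    [0,0,0.008,0,0,0,0],
    [0,0,0,0,0,0,0]
  ]
}}

```text
time: 2.95
tool_pos: [0.5042, 0.2409, 0.0051]
tool_rot: [-3.138, -0.001, 2.136]
contact_force: [-0.8, -1.0, -0.3]
opening: 0.0915
```

Emit:
{"fn": "send_rows", "kwargs": {
  "series": [
    [0,0,0,0,0,0,0.5],
    [0,0,0,0,0,0,0.6],
    [0,0,0,0,0,0,0.8],
    [0,0,0,0,0,0,1],
    [0,0,0,0,0,0,1]
  ]
}}

```text
time: 3.37
tool_pos: [0.5053, 0.2424, 0.0074]
tool_rot: [3.14, 0.0, 2.138]
contact_force: [-0.3, 0.3, 0.5]
opening: 0.0631
```

Emit:
{"fn": "send_rows", "kwargs": {
  "series": [
    [0,0,0,0,0,0,1],
    [0,0,0,0,0,0,1],
    [0,0,0,0,0,0,1],
    [0,0,0,0,0,0,1]
  ]
}}

```text
time: 3.7
tool_pos: [0.5052, 0.2424, 0.0068]
tool_rot: [3.141, 0.0, 2.138]
contact_force: [-0.7, 0.2, 0.7]
opening: 0.0399
```

Run:
```python
from h import *
import pickle
c=cam('wrist'); pickle.dump(c,open('w2.pkl','wb')); save(c,'w2.png',s=1.5)
o=observe();print(o)
```

```text
{'time': 3.75, 'qpos': array([ 3.10629746e-01,  6.66081967e-01,  1.66801939e+00, -3.36411541e-05,
        8.07049496e-01, -2.56370619e-01]), 'qvel': array([ 6.56057436e-04,  4.17445805e-04, -1.58110212e-03,  1.64168443e-03,
        7.44649564e-05, -3.58121024e-05]), 'joint_efforts': array([-1.43777789e-01, -5.06516290e+01, -1.64946753e+01, -4.66802577e-02,
        1.47668738e-01, -2.79615715e-02]), 'tool_pos': array([0.50514802, 0.24239571, 0.00679678]), 'tool_rot': array([3.14117145e+00, 1.35541819e-04, 2.13781993e+00]), 'contact_force': array([ 0.3135799 , -0.02874508,  1.85680376]), 'torque': array([ 0.07737026, -0.19871531, -0.01680846]), 'opening': 0.03979034171306648}
```

View pics/w2.png

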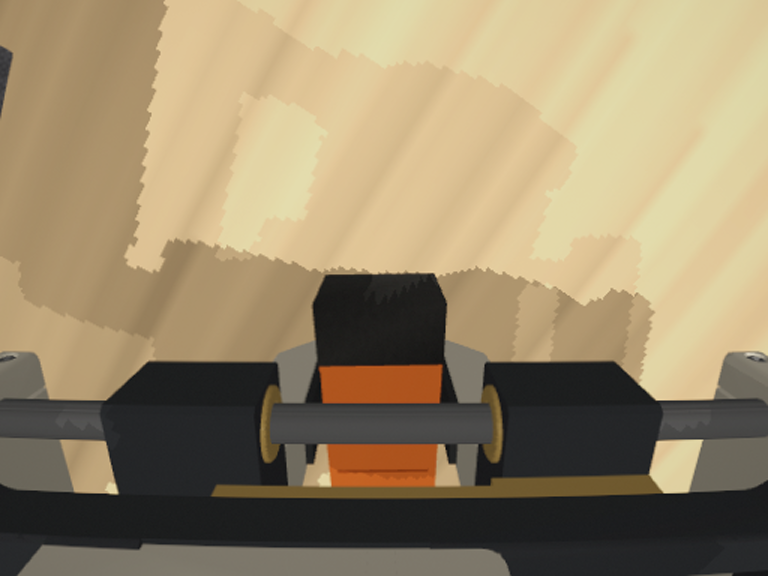

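Run:
```python
import numpy as np
n=12;p=2.138;d=np.array([.083,-.205])/n
for i in range(n):
    print(np.round([d[0]*np.cos(p)+d[1]*np.sin(p),d[0]*np.sin(p)-d[1]*np.cos(p)],4),.0534); p-=.0534
```

```text
[-0.0181 -0.0033] 0.0534
[-0.0183 -0.0024] 0.0534
[-0.0184 -0.0014] 0.0534
[-0.0184 -0.0004] 0.0534
[-0.0184  0.0006] 0.0534
[-0.0184  0.0016] 0.0534
[-0.0183  0.0025] 0.0534
[-0.0181  0.0035] 0.0534
[-0.0179  0.0045] 0.0534
[-0.0176  0.0054] 0.0534
[-0.0173  0.0063] 0.0534
[-0.0169  0.0073] 0.0534
```

Emit:
{"fn": "send_rows", "kwargs": {
  "series": [
    [-0.0181,-0.0033,0,0,0,0.0534,1],
    [-0.0183,-0.0024,0,0,0,0.0534,1],
    [-0.0184,-0.0014,0,0,0,0.0534,1],
    [-0.0184,-0.0004,0,0,0,0.0534,1],
    [-0.0184,0.0006,0,0,0,0.0534,1]
  ]
}}

```text
time: 4.17
tool_pos: [0.5399, 0.1564, 0.0068]
tool_rot: [3.141, -0.0, 1.868]
contact_force: [-1.5, 1.9, 0.4]
opening: 0.0398
```

Emit:
{"fn": "send_rows", "kwargs": {
  "series": [
    [-0.0184,0.0016,0,0,0,0.0534,1],
    [-0.0183,0.0025,0,0,0,0.0534,1],
    [-0.0181,0.0035,0,0,0,0.0534,1],
    [-0.0179,0.0045,0,0,0,0.0534,1],
    [-0.0176,0.0054,0,0,0,0.0534,1]
  ]
}}

```text
time: 4.58
tool_pos: [0.5745, 0.0708, 0.0068]
tool_rot: [3.141, -0.0, 1.601]
contact_force: [0.2, 1.6, 1.4]
opening: 0.0399
```

Emit:
{"fn": "send_rows", "kwargs": {
  "series": [
    [-0.0173,0.0063,0,0,0,0.0534,1],
    [-0.0169,0.0073,0,0,0,0.0534,1],
    [0,0,0,0,0,0,1],
    [0,0,0,0,0,0,1]
  ]
}}

```text
time: 4.92
tool_pos: [0.5884, 0.0365, 0.0068]
tool_rot: [3.141, 0.0, 1.497]
contact_force: [1.2, -1.5, 2.6]
opening: 0.0399
```

Run:
```python
from h import *
import pickle
for n in('top','scene'):
    c=cam(n); pickle.dump(c,open(n+'2.pkl','wb')); save(c,n+'2.png',s=1.5)
    if n=='top': save(c,'top2c.png',(295,110,405,230),5) if 0 else save(c,'top2c.png',(215,105,355,225),5)
    else: save(c,'scene2c.png',(60,120,340,270),2.8)
o=observe();print({k:np.round(o[k],4) for k in('time','tool_pos','tool_rot','contact_force','opening')})
```

```text
{'time': np.float64(5.0167), 'tool_pos': array([0.5879, 0.0377, 0.0068]), 'tool_rot': array([3.1415e+00, 2.0000e-04, 1.4984e+00]), 'contact_force': array([-0.2151, -0.9597,  2.2356]), 'opening': np.float64(0.0402)}
```

View pics/top2c.png

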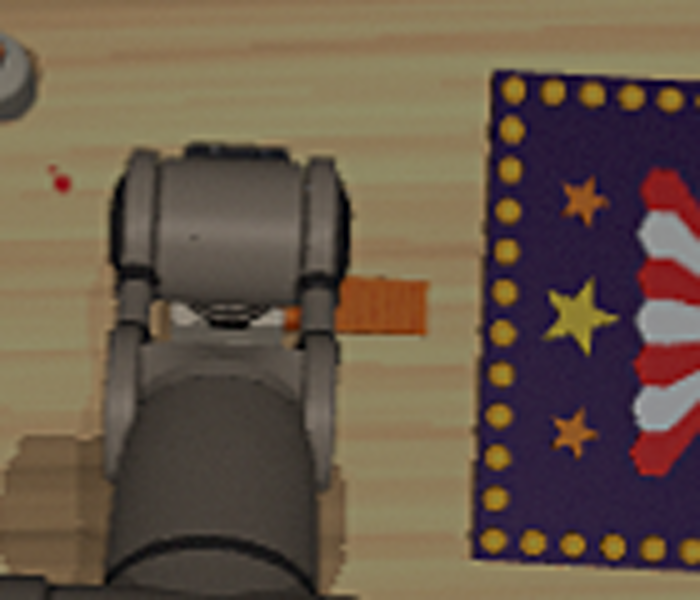

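View pics/scene2c.png

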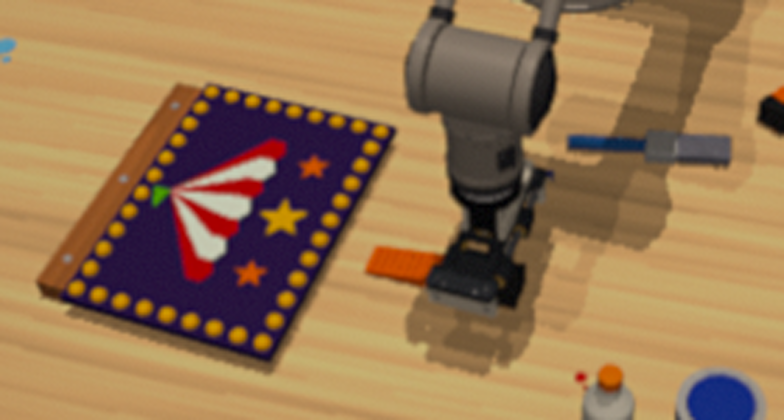

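Run:
```python
from h import *
import pickle
c=pickle.load(open('top2.pkl','rb'))
P=lambda X,Y,z: onz(c,215+(X+.5)/5-.5,105+(Y+.5)/5-.5,z)[:2]
t1,t2=P(429,282,.005),P(426,334,.005); a,b=P(493,70,.03),P(472,558,.03)
t=(t1+t2)/2; E=(a+b)/2; y=(a-b)/np.linalg.norm(a-b); x=np.array([y[1],-y[0]])
print('tip',t,np.linalg.norm(t1-t2),'E',E,np.linalg.norm(a-b),'yaw sign',np.arctan2(x[1],x[0]),'tip rel edge',(t-E)@x,(t-E)@y)
print('tip yaw',np.arctan2(*(t1-t2)[::-1])-np.pi/2)
tcp=np.array([.5879,.0377]);print((t-tcp)@x,(t-tcp)@y)
c=pickle.load(open('scene2.pkl','rb'))
Q=lambda X,Y,z: onz(c,60+(X+.5)/2.8-.5,120+(Y+.5)/2.8-.5,z)[:2]
a,b=Q(397,131,.03),Q(270,357,.03);t1,t2=Q(370,275,.005),Q(377,247,.005)
print('scene',a,b,t1,t2)
```

```text
tip [ 0.58036914 -0.1102801 ] 0.03870768594081951 E [ 0.57402395 -0.14818191] 0.3577734174013467 yaw sign -1.6441933734893042 tip rel edge -0.038265064656066355 0.0035487315715141137
tip yaw -1.6566579898040596
0.1481339343251868 0.003340973214504416
scene [ 0.40310102 -0.12863193] [ 0.75345332 -0.15868691] [ 0.60501454 -0.09871769] [ 0.56404871 -0.10379713]
```

Run:
```python
from h import *
import pickle
c=cam('wrist'); pickle.dump(c,open('w3.pkl','wb')); save(c,'w3.png',(190,160,330,330),3.5)
c=pickle.load(open('top2.pkl','rb')); save(c,'t2w.png',(265,150,315,185),12)
```

```text
(no output)
```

View pics/w3.png

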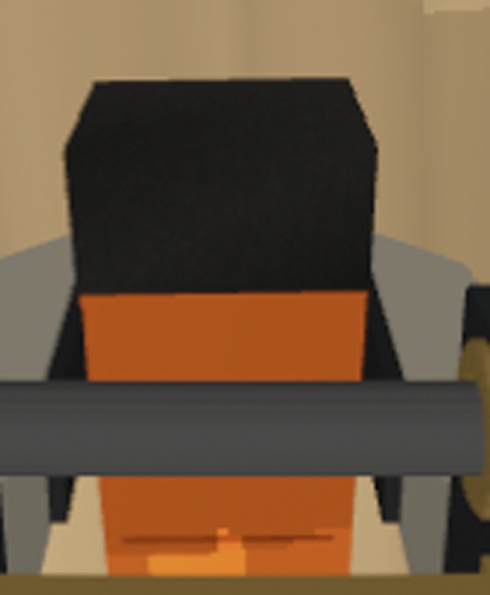

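View pics/t2w.png

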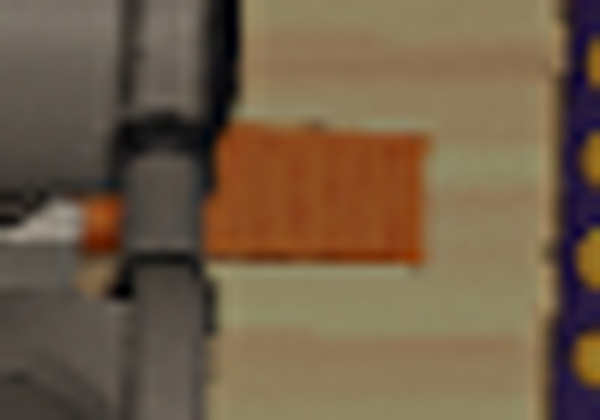

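Run:
```python
from h import *
import pickle
c=pickle.load(open('w3.pkl','rb'))
Q=lambda X,Y,z: onz(c,190+(X+.5)/3.5-.5,160+(Y+.5)/3.5-.5,z)[:2]
for p,q,z in(((95,83),(348,79),.0),((67,148),(377,148),.035),((82,295),(367,291),.032),((82,295),(108,573),(.032)),((367,291),(350,573),.032)):
    a,b=Q(*p,z),Q(*q,z); print(a,b,np.linalg.norm(a-b),np.arctan2(*(b-a)[::-1]))
# side edges with sloping top
zz=lambda d:.035-d/6
for s in((82,295),(108,573)),((367,291),(350,573)):
    a=Q(*s[0],zz(.012)); d=.05
    for _ in range(20):
        b=Q(*s[1],zz(d)); d=.012+np.linalg.norm(b-a)
    print('side',a,b,d,np.arctan2(*(b-a)[::-1]))
o=observe(); print(o['tool_pos'],o['tool_rot'])
c=pickle.load(open('top2.pkl','rb'))
Q=lambda X,Y,z: onz(c,265+(X+.5)/12-.5,150+(Y+.5)/12-.5,z)[:2]
for s in((427,134),(235,122)),((418,262),(215,262)):
    a=Q(*s[0],.005); b=Q(*s[1],.005); b=Q(*s[1],.005+np.linalg.norm(a-b)/6); print('top side',a,b,np.arctan2(*(a-b)[::-1]))
```

```text
[0.56788501 0.07368868] [0.60883724 0.07135097] 0.0410188946184728 -0.05702196410192087
[0.56842115 0.07452868] [0.60874415 0.07156536] 0.04043174187541582 -0.07335785143852815
[0.56739889 0.05181656] [0.60709989 0.049521  ] 0.03976730847124836 -0.057756988926456754
[0.56739889 0.05181656] [0.56583359 0.00419707] 0.047645209655339846 -1.603655641915783
[0.60709989 0.049521  ] [0.60304278 0.00146078] 0.04823116097645668 -1.655013959493971
side [0.56758469 0.05230997] [ 0.56421477 -0.00276575] 0.06717872449953341 -1.6319072197042794
side [0.60698882 0.05003157] [ 0.60371423 -0.00577465] 0.0679022151818301 -1.6294070137656882
[0.58773305 0.0379475  0.00678668] [-3.14155062e+00  1.69667368e-04  1.49871984e+00]
top side [ 0.60075633 -0.11095323] [ 0.60426632 -0.05128613] -1.6295546665931466
top side [ 0.56121013 -0.1070531 ] [ 0.56132641 -0.04405679] -1.572642143191272
```

Emit:
{"fn": "send_rows", "kwargs": {
  "series": [
    [-0.01,-0.0015,0,0,0,0.014,1],
    [-0.02,0,0,0,0,0,1],
    [-0.02,0,0,0,0,0,1],
    [-0.01,0,0,0,0,0,1],
    [0,0,0,0,0,0,1]
  ],
  "newtons": 45
}}

```text
time: 5.48
tool_pos: [0.581, -0.0241, 0.0068]
tool_rot: [-3.141, 0.001, 1.481]
contact_force: [-0.5, -1.7, 2.9]
opening: 0.0394
```

Emit:
{"fn": "send_rows", "kwargs": {
  "series": [
    [-0.01,0,0,0,0,0,1],
    [-0.01,0,0,0,0,0,1],
    [-0.01,0,0,0,0,0,1],
    [-0.01,0,0,0,0,0,1],
    [0,0,0,0,0,0,1]
  ]
}}

```text
time: 5.9
tool_pos: [0.5779, -0.0643, 0.0068]
tool_rot: [3.141, 0.001, 1.482]
contact_force: [-0.1, -3.2, 3.4]
opening: 0.0401
```

Run:
```python
from h import *
import pickle
for n in('top','scene'):
    c=cam(n); pickle.dump(c,open(n+'3.pkl','wb'))
    if n=='top': save(c,'top3c.png',(215,105,355,225),5)
    else: save(c,'scene3c.png',(60,120,340,270),2.8)
o=observe();print({k:np.round(o[k],4) for k in('time','tool_pos','tool_rot','contact_force','opening')})
```

```text
{'time': np.float64(6.0), 'tool_pos': array([ 0.578 , -0.0635,  0.0068]), 'tool_rot': array([3.1411e+00, 1.1000e-03, 1.4821e+00]), 'contact_force': array([-0.1056, -3.527 ,  4.1682]), 'opening': np.float64(0.0396)}
```

View pics/top3c.png

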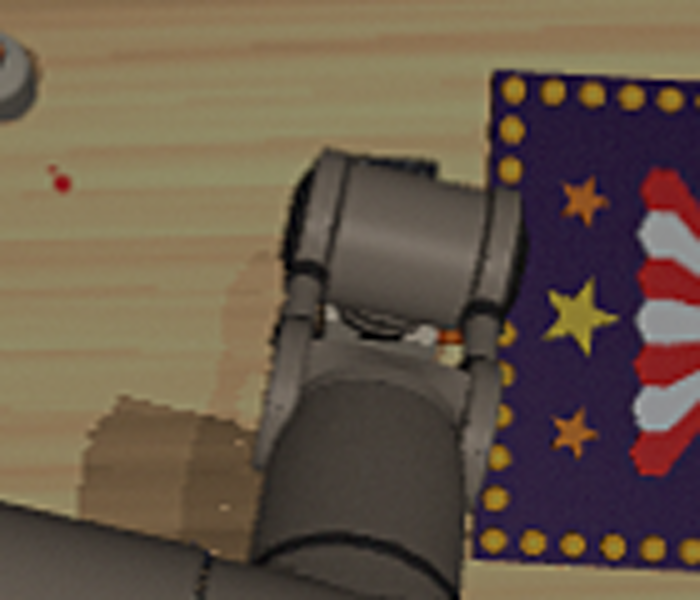

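View pics/scene3c.png

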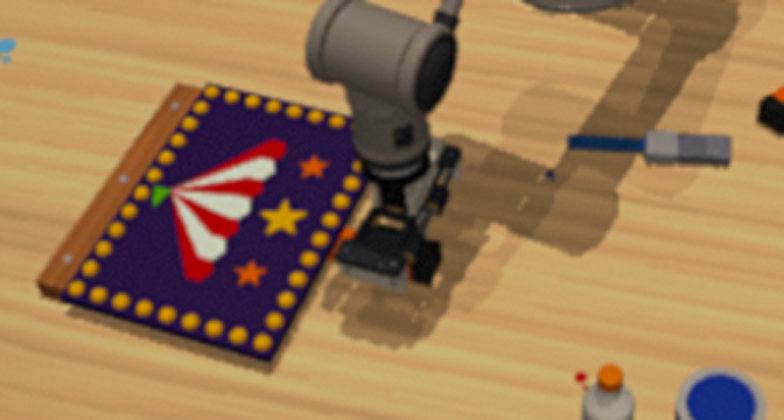

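Emit:
{"fn": "send_rows", "kwargs": {
  "series": [
    [-0.002,0,0,0,0,-0.007,1],
    [-0.004,0,0,0,0,0,1],
    [-0.004,0,0,0,0,0,1],
    [0,0,0,0,0,0,1]
  ]
}}

```text
time: 6.33
tool_pos: [0.5771, -0.0725, 0.0068]
tool_rot: [3.141, 0.0, 1.49]
contact_force: [-0.4, 1.3, 4.3]
opening: 0.0398
```

Emit:
{"fn": "send_rows", "kwargs": {
  "series": [
    [-0.002,0,0,0,0,0,1],
    [-0.002,0,0,0,0,0,1],
    [0,0,0,0,0,0,1]
  ]
}}

```text
time: 6.58
tool_pos: [0.5768, -0.0763, 0.0068]
tool_rot: [3.141, -0.0, 1.49]
contact_force: [1.0, 2.9, 4.2]
opening: 0.0399
```

Emit:
{"fn": "send_rows", "kwargs": {
  "series": [
    [-0.002,0,0,0,0,0,1],
    [-0.002,0,0,0,0,0,1],
    [0,0,0,0,0,0,1]
  ]
}}

```text
time: 6.83
tool_pos: [0.5765, -0.0803, 0.0068]
tool_rot: [3.141, -0.0, 1.49]
contact_force: [0.2, 2.2, 3.4]
opening: 0.0396
```

Emit:
{"fn": "send_rows", "kwargs": {
  "series": [
    [-0.002,0,0,0,0,0,1],
    [-0.002,0,0,0,0,0,1],
    [0,0,0,0,0,0,1]
  ]
}}

```text
time: 7.08
tool_pos: [0.5762, -0.0831, 0.0068]
tool_rot: [-3.142, -0.002, 1.49]
contact_force: [0.1, 7.9, 6.1]
opening: 0.0399
```

```bash
cat > lift.py <<'E'
from h import *
import pickle,sys
# depth change (z) over visible sign areas between baseline and now, as function of sign x
E=np.array([.574,-.148]); xs=np.array([-.0733,-.9973]); ys=np.array([.9973,-.0733])
def pts(c):
    T=np.array(c['T']); H,W=c['range_z'].shape; v,u=np.mgrid[:H,:W]
    q=cv2.undistortPoints(np.stack([u,v],-1).reshape(-1,1,2).astype(float),c['K'],np.array(c['dist_coeffs'],float)).reshape(H,W,2)
    r=c['range_z'][...,None]; return np.concatenate([q*r,r],-1)@T[:3,:3].T+T[:3,3]
for n in('top','scene'):
    b=pickle.load(open(n+'0.pkl','rb')); c=cam(n); pickle.dump(c,open(n+'_'+sys.argv[1]+'.pkl','wb'))
    save(c,n+'_'+sys.argv[1]+'.png',(60,120,340,270) if n=='scene' else (215,105,405,225),2.8 if n=='scene' else 4)
    p,q=pts(b),pts(c); w=p[...,:2]-E; X=w@xs; Y=w@ys
    ok=(abs(p[...,2]-.033)<.02)&(abs(q[...,2]-p[...,2])<.02)&(b['range_z']>0)&(c['range_z']>0)
    for nm,m in(('+y',(Y>.09)&(Y<.17)),('-y',(Y<-.09)&(Y>-.17))):
        out=[]
        for x0 in(-.0,.06,.12,.18):
            k=ok&m&(X>x0+.008)&(X<x0+.06); d=(q-p)[...,2][k]*1e3
            out.append((int(k.sum()),round(float(np.mean(d)),2) if k.sum() else None,round(float(d.std()/max(1,k.sum())**.5),2) if k.sum() else None))
        print(n,nm,out)
o=observe();print({k:np.round(o[k],4) for k in('time','tool_pos','tool_rot','contact_force','opening')})
E
python3 lift.py a
```

```text
top +y [(301, -0.11, 0.26), (305, 0.44, 0.26), (293, 0.54, 0.25), (297, -0.01, 0.27)]
top -y [(222, 0.62, 0.32), (312, 0.17, 0.26), (314, 0.27, 0.23), (310, 0.2, 0.26)]
scene +y [(332, 0.16, 0.18), (329, 0.22, 0.2), (317, -0.32, 0.19), (316, -0.0, 0.21)]
scene -y [(43, 0.09, 0.54), (248, 0.23, 0.22), (246, -0.14, 0.24), (253, 0.11, 0.23)]
{'time': np.float64(7.1833), 'tool_pos': array([ 0.5762, -0.0831,  0.0068]), 'tool_rot': array([-3.1416e+00, -1.3000e-03,  1.4900e+00]), 'contact_force': array([1.5289, 7.563 , 6.3507]), 'opening': np.float64(0.0395)}
```

Emit:
{"fn": "send_rows", "kwargs": {
  "series": [
    [-0.002,0,0,0,0,0,1],
    [-0.002,0,0,0,0,0,1],
    [-0.002,0,0,0,0,0,1],
    [-0.002,0,0,0,0,0,1],
    [0,0,0,0,0,0,1]
  ]
}}

```text
time: 7.6
tool_pos: [0.5754, -0.0906, 0.0068]
tool_rot: [-3.141, -0.002, 1.49]
contact_force: [1.2, 10.9, 5.7]
opening: 0.0399
```

Emit:
{"fn": "send_rows", "kwargs": {
  "series": [
    [-0.002,0,0,0,0,0,1],
    [-0.002,0,0,0,0,0,1],
    [-0.002,0,0,0,0,0,1],
    [-0.002,0,0,0,0,0,1],
    [0,0,0,0,0,0,1]
  ]
}}

```text
time: 8.02
tool_pos: [0.5748, -0.0985, 0.0068]
tool_rot: [-3.141, -0.002, 1.49]
contact_force: [0.4, 9.2, 6.6]
opening: 0.0394
```

```bash
python3 lift.py b
```

```text
top +y [(299, 2.11, 0.25), (306, 1.88, 0.27), (294, 1.26, 0.25), (296, 0.16, 0.25)]
top -y [(122, 2.47, 0.38), (312, 1.73, 0.27), (314, 1.3, 0.25), (310, -0.09, 0.26)]
scene +y [(331, 2.5, 0.19), (328, 1.42, 0.2), (317, 1.12, 0.2), (315, 0.51, 0.2)]
scene -y [(10, 3.55, 0.91), (205, 1.85, 0.24), (247, 0.9, 0.21), (252, 0.31, 0.24)]
{'time': np.float64(8.1167), 'tool_pos': array([ 0.5748, -0.0985,  0.0068]), 'tool_rot': array([-3.1412e+00, -2.0000e-03,  1.4901e+00]), 'contact_force': array([0.7346, 9.7396, 5.6074]), 'opening': np.float64(0.04)}
```

View pics/scene_b.png

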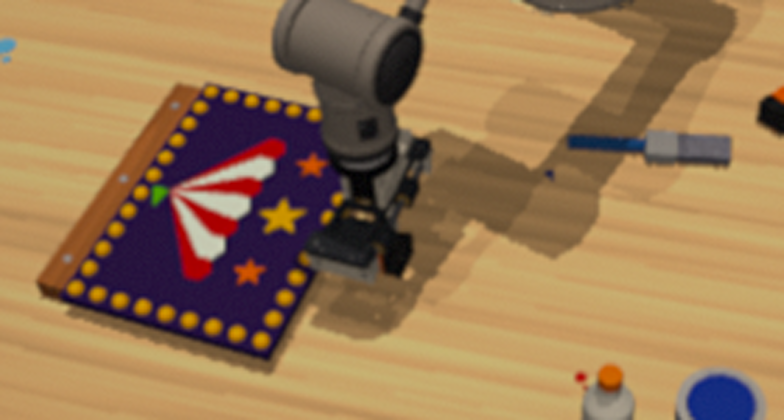

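View pics/top_b.png

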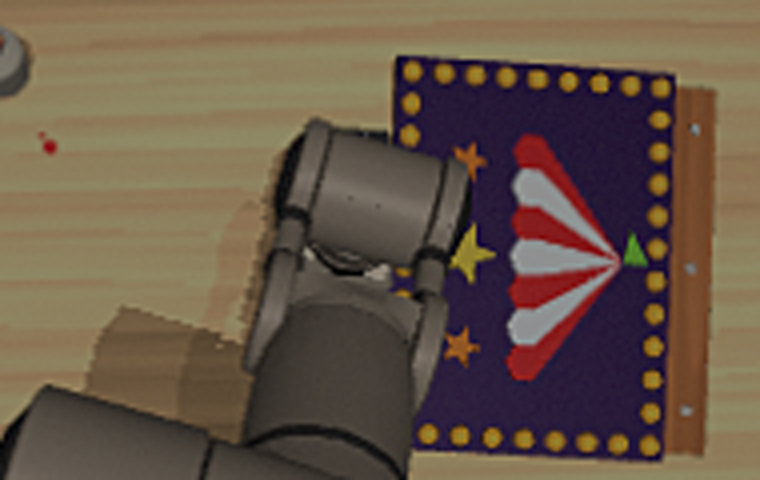

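Emit:
{"fn": "send_rows", "kwargs": {
  "series": [
    [-0.002,0,0,0,0,0,1],
    [-0.002,0,0,0,0,0,1],
    [-0.002,0,0,0,0,0,1],
    [-0.002,0,0,0,0,0,1],
    [0,0,0,0,0,0,1]
  ]
}}

```text
time: 8.53
tool_pos: [0.5741, -0.1064, 0.0068]
tool_rot: [-3.141, -0.002, 1.49]
contact_force: [0.9, 10.4, 6.5]
opening: 0.0398
```

Emit:
{"fn": "send_rows", "kwargs": {
  "series": [
    [0,0,0,0,0,0,1],
    [0,0,0,0,0,0,1],
    [0,0,0,0,0,0,1]
  ]
}}

```text
time: 8.78
tool_pos: [0.5741, -0.1064, 0.0068]
tool_rot: [-3.141, -0.002, 1.49]
contact_force: [0.7, 9.5, 6.1]
opening: 0.0398
```

```bash
python3 lift.py c
python3 - <<'E'
from h import *
c=cam('wrist'); save(c,'w5.png',s=1.5)
E
```

```text
top +y [(295, 3.35, 0.26), (305, 2.5, 0.25), (295, 1.69, 0.26), (295, 0.38, 0.26)]
top -y [(65, 3.47, 0.59), (314, 2.55, 0.27), (312, 1.63, 0.26), (308, 0.51, 0.27)]
scene +y [(331, 3.81, 0.19), (329, 2.52, 0.21), (316, 1.53, 0.2), (314, 0.54, 0.21)]
scene -y [(1, 2.73, 0.0), (182, 2.64, 0.3), (246, 1.06, 0.23), (253, 0.38, 0.24)]
{'time': np.float64(8.8833), 'tool_pos': array([ 0.5741, -0.1064,  0.0068]), 'tool_rot': array([-3.1412e+00, -1.9000e-03,  1.4901e+00]), 'contact_force': array([1.0866, 9.1048, 5.7238]), 'opening': np.float64(0.0398)}
```

View pics/w5.png

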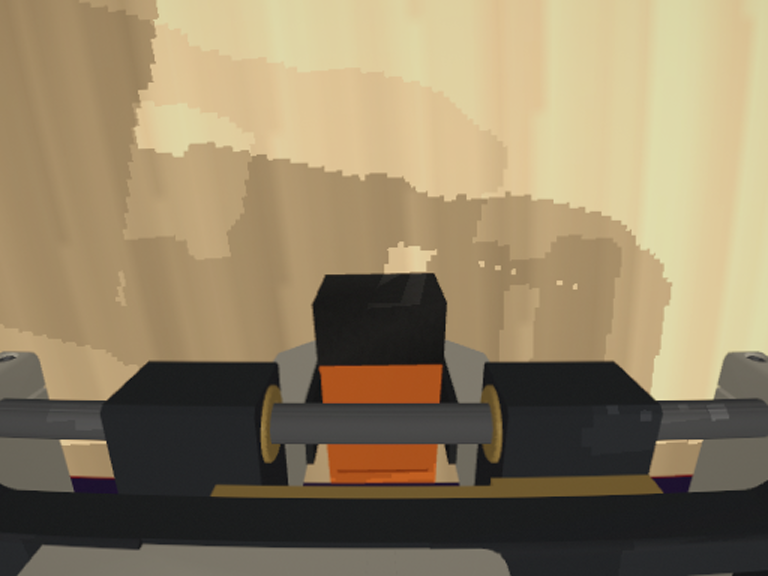

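View pics/top_c.png

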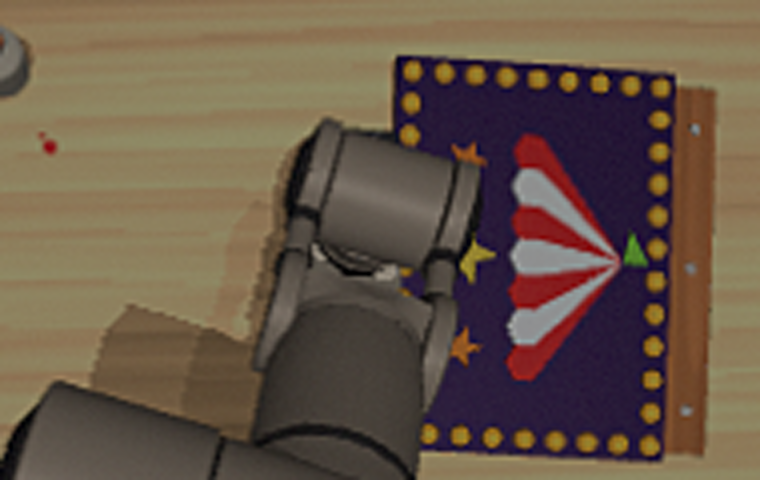

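View pics/scene_c.png

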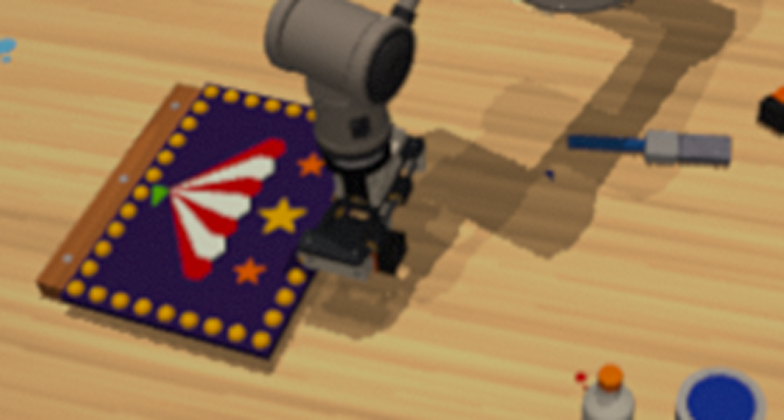

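Run:
```python
from cell import workorder
print(workorder.hand_in())
```

```text
the job is handed in; nothing more can be done
None
```

The wedge is under the middle of the sign's free edge, still gripped, with the sign resting on it, and I've handed the job in. It took about 9 s of the 40 s.

I used the orange wedge farthest from the base and gripped it near the black thick end. I slid it along the bench, thin end first, and pushed about 25 mm past first contact.

My last checks showed:
- **Lift:** comparing depth readings before and after gives about 4 mm at the free edge, so about 3.8 mm at each batten foot. The top camera had both sides within about 0.1 mm of each other. The scene camera agreed on the +y side, but the arm hid most of the -y corner from it.
- **Push and grip:** push steady at about 9–10 N, with the fingers holding the full 40 mm width.
- **Sign and other things:** the sign's far edge and graphics showed no visible shift against the stop in the top view. The gripper is over 30 mm short of the edge, and nothing else was moved.

**Squareness:** tool angle and wrist camera differed by about 0.014 rad (0.8°) on the wedge's direction. I set it halfway, so it should be square to the edge within about 0.5° and within about 2 mm of the middle.

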